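# Gauge the paste left in the cartridge in use

### The job

Find out how much paste is left in the cartridge that hangs in the rack right next to the depth gauge. Take the gauge out of its hole by the knob, set its bar flat on the back of that cartridge with the foot in the bore, and slide the rod down gently until it rests on the piston, without pushing the piston in. Then lift the gauge off and hang it back upright in its own hole, bar flat on the rack, without shifting the rod, so that the length of rod still standing out shows the reading; leave everything else as it is.

Things in the scene. Friction and masses are not known exactly. Their poses are not given: they have to be found in the camera images.
- rack: sheet metal rack fixed to the worktop, 250 mm along its y, 84 mm along its x, plate top 98 mm above its origin (centre of its underside). Along its y, 54 mm apart, are the gauge's hole (y = +81 mm) and three slots (y = +27, -27 and -81 mm), each with a like cartridge; only the first, next to the gauge, is to be gauged
- park (a point): centre of the gauge's own hole in the rack, level with the plate's top face; the hole is 24 mm across, goes right through a 4 mm plate and has free space below it down to the worktop 98 mm lower; axes as the rack's
- slot (a point): centre of the slot next to the gauge's hole, 54 mm from it, level with the top of the cartridge's flange (103 mm above the worktop, 5 mm above the plate); the cartridge to be gauged hangs here; axes as the rack's
- bar_under (a point): centre of the underside of the gauge's steel bar (54 mm along x, 24 mm along y, 7 mm thick, with a round hub 17 mm across that reaches 14 mm above this point); z up along the rod. The rod slides through the hub; the whole gauge weighs about 140 g
- knob (a point): centre of the gauge's black knob, a round grip 16 mm across and 20 mm high with an upright axis, at the upper end of the rod; it lies 94 mm above the tip of the foot. Knob, rod (7 mm across) and foot are one rigid piece; hanging by the knob, the bar stays where it is on the rod
- foot (a point): tip of the rod's foot: a disc 19.6 mm across and 7 mm thick with its lower edge bevelled to 14 mm
- rod (a joint): how far the tip of the foot stands out below the bar's underside, in m (range 0 to 0.056): with the bar on a cartridge's flange this is the depth gauged. A friction grip in the hub holds the rod where it is left; it takes about 3 N to slide it either way, so a bar that meets something is felt as 3 N, and the foot on a piston as more
- cartridge: the cartridge to be gauged, in the slot next to the gauge; fixed, nose down, by its white back flange (52x38x5 mm). Origin: centre of the mouth of its main bore, at the flange's top face; z up, x towards a small second barrel (grey end 19.5 mm off, no hole). Bore 22 mm across; 20 to 45 mm down it ends on a grey piston that holds still under light pressure but slides in for good at 13 N
- impression_tray: bystander: perforated steel impression tray, 100x68x17 mm, lying to the right of the rack; origin at the centre of its underside
- plaster_cast: bystander: stone model of a lower jaw, 58x68x32 mm, behind the rack; origin at the centre of its underside
- paste_tube: bystander: tube of paste, 38x136x26 mm, lying behind and to the left of the rack; origin at the centre of its underside
There are look-alikes about, which are no part of the job. Leave any orange or purple look-alike of the part that bears bar_under alone.

How it is judged:
By the outcome, as a careful person would: the job done as asked, in the order asked, and still so for the second after the job is handed in, with the robot touching nothing.
It also fails if it takes over 58 s, if anything falls off the work surface, if the arm or the gripper's body presses on something with over 40 N, if the wrist force passes 120 N, or if a joint passes its speed limit or range.

### The arm

A 6-joint arm with a two-finger parallel gripper is mounted at the origin on a cart in front of the work surface, level with it; the furniture and walls round the work are solid. World frame = base frame: x ahead of the robot, y to its left, z up, the work surface at z = 0. Lengths are in mm, angles in rad, forces in N, time in s.
With the tool pointing down it reaches from about 275 to 725 mm from the base axis. Payload 5.6 kg.
Tool frame: the origin (TCP) lies on the centre line of the jaws, within the pads' length; the fingertips stand 11 mm ahead of it and the grasp point (between the pads) lies 8 mm behind it; z points along the fingers, y is the line along which they close (so a half turn about z gives the same grasp; the last joint's range is limited). The gripper opens to 85 mm and grips with 20 to 120 N. Pads are 22 mm wide; open, the fingers measure 114 mm over their backs; the gripper's body (76 mm by 85 mm) begins 54 mm behind the grasp point. The pads swing forward as they close: fully open they stand 13 mm farther back than shut.
Start: joints at [1.416, 0.255, 0.108, 0, -1.424, -0.285], TCP at [234.14, 497.666, 242.283] pointing down, gripper open.
Joint ranges: [-2.95, 2.95], [-1.21, 1.97], [-1.09, 1.5], [-2.87, 1.71], [-2.94, -0.07], [-3.05, 3.05]. Speed limits (rad/s): [2.57, 2.57, 3.14, 3.14, 3.14, 3.14].

### API

Orientations are given as [roll, pitch, yaw] about the fixed x, y, z axes, in that order (R = Rz(yaw) Ry(pitch) Rx(roll)).
In Python, from rig import manip gives the robot as it stands.
- The arm moves only by the shell command python3 -m crank 'ROWS' [OPENING] [FORCE]. ROWS is JSON, a list of rows, each a list of 2 entries, a list of its own where there are three numbers: the shift along the tool's x, y, z in units of 0.25 m (1.0 is 0.25 m), then the turn, a rotation vector about the tool's x, y, z in units of pi/4 rad (1.0 is pi/4 rad). A call has exactly 5 rows; each row is the pose to reach, as a shift and turn from the pose commanded when the call began, along the tool's axes at that moment; what a row does not reach only later rows make up. A row lasts 1/10 s, in which the tool goes at most 50 mm and 8.59 degrees, less where a joint would pass 70% of its speed; a pose out of reach is approached as far as the arm can. A call with a number of a shift or a turn outside -1 to 1 is refused whole. A call with a gripper value outside its range is refused whole. OPENING is the closure, from 0 (fully open) to 1 (shut), set as the call begins (- or left out, the last holds). The fingers move at their own pace and stop on an object; FORCE is the grip in N (left out, the last holds). Time passes only in rows, so rows that repeat a pose let the fingers close, or fill a call up. It gives the time, the measured TCP pose, the force, the opening and the grip force at its end, in the units of the state.
- manip.read_state(): the state, without advancing time (a new reading comes with each control period).
- manip.snapshot(name): name is "scene" or "top" or "wrist"; returns (picture, depth): 400x640x3 uint8, red, green, blue; 400x640 float32, mm along the optical axis (not along the pixel's ray), 0 where there is no reading.
- manip.camera_model(name): a dict with "intrinsics" (3x3 intrinsics, pixels), "R" (3x3) and "t" (3): a world point X has camera coordinates R X + t. Camera axes: x right, y down, z forward; pixel columns grow to the right and rows downward; lengths in mm; the calibration is good to about 2 mm. A picture is of the moment at which its call begins: read the wrist's pose just before it. camera_model takes no time and is no camera call; for the wrist camera it gives the pose at the moment of the call.
- manip.sign_off(): hands the job in; it is judged then, once.
The state is a dict: "time_s": time; "joint_positions": joint angles; "qd": joint speeds; "joint_efforts": joint torques, N m; "ee_pos": TCP position; "eef_rot": TCP orientation; "ft_force": force on the tool from outside, world axes, zero at the start; "moment": the same for the moment, N m; "opening": finger opening in mm; "grip_force": force on a finger pad.
Only numpy, scipy, OpenCV 4.12 (cv2) and the standard library are available. Lean on these libraries where they do the work, as an engineer would, in place of code of your own. Each camera call takes 0.05 s, during which the arm holds its last target. There are 200 camera calls.

## Working session

There is one attempt and no reset: what is moved stays moved. The work goes in short steps, Python scripts to look and compute and a shell command to move; the robot and the scene stay as the last step left them, time stands still between calls to the robot, and variables do not carry over. Pictures are saved under pics/ and viewed, at most 10 in all, crops included, and the job is handed in when it is done.

```bash
ls; mkdir -p pics; python3 - <<'E'
from rig import manip
import cv2,numpy as np
s=manip.read_state();print({k:np.round(v,3).tolist() for k,v in s.items()})
for n in("scene","top"):
    p,d=manip.snapshot(n);cv2.imwrite(f"pics/{n}0.png",p[:,:,::-1]);np.save(f"pics/{n}0.npy",d)
    m=manip.camera_model(n);print(n,m)
E
```

```text
pics
{'time_s': 0.0, 'joint_positions': [1.416, 0.256, 0.107, -0.0, -1.424, -0.285], 'qd': [-0.0, -0.001, -0.0, 0.0, -0.001, 0.001], 'joint_efforts': [0.002, -38.664, 23.794, 5.365, -0.006, -0.0], 'ee_pos': [233.894, 497.264, 241.38], 'eef_rot': [3.14, -0.0, -0.44], 'ft_force': [0.221, 0.298, 1.159], 'moment': [-0.004, 0.001, 0.011], 'grip_force': 0.0, 'opening': 85.587}
scene {'intrinsics': array([[409.50431563,   0.        , 318.20620424],
       [  0.        , 409.50431563, 200.31458277],
       [  0.        ,   0.        ,   1.        ]]), 'R': array([[ 0.54745307, -0.83667392,  0.01648884],
       [-0.61573897, -0.41607785, -0.66913732],
       [ 0.56671039,  0.35616846, -0.74295583]]), 't': array([-259.554969  ,  461.11550304,  744.50346822])}
top {'intrinsics': array([[374.91676475,   0.        , 320.75860787],
       [  0.        , 374.91676475, 198.29692457],
       [  0.        ,   0.        ,   1.        ]]), 'R': array([[ 0.02271125, -0.99971832,  0.00689081],
       [-0.98798281, -0.02349764, -0.15276721],
       [ 0.1528861 , -0.00333847, -0.98823818]]), 't': array([ 64.35573992, 571.8213806 , 986.25195087])}
```

View pics/scene0.png

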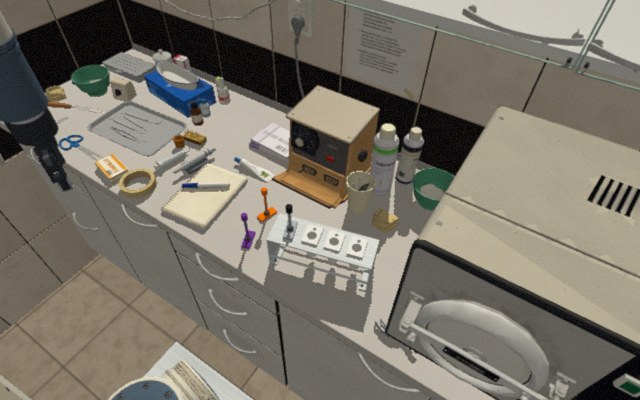

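View pics/top0.png

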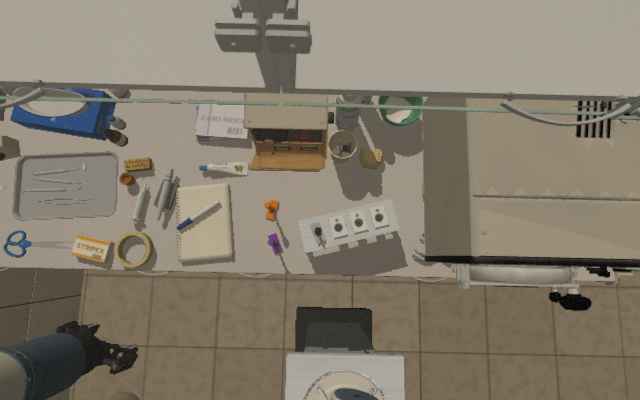

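Candidates for the gauge: the steel gauge with the black knob in the rack at scene (290,210) / top (318,235); the purple look-alike at scene (246,228) / top (275,243); and the orange look-alike at scene (265,203) / top (271,210). I choose the black-knobbed one hanging in the rack, with the nearest cartridge at scene (312,235) / top (338,226). I'll check it in a close crop.

```bash
python3 - <<'E'
import cv2,numpy as np
a=cv2.imread("pics/scene0.png")[190:300,230:390];b=cv2.imread("pics/top0.png")[190:270,250:410]
f=lambda i:cv2.resize(i,None,fx=4.9,fy=4.9,interpolation=cv2.INTER_CUBIC)[:,:780]
a=cv2.resize(a,None,fx=3.1,fy=3.1,interpolation=cv2.INTER_CUBIC);b=cv2.resize(b,None,fx=3.1,fy=3.1,interpolation=cv2.INTER_CUBIC)
cv2.imwrite("pics/c1.png",np.vstack([a,b]))
d=np.load("pics/top0.npy");print(np.round(d[218:248:3,306:350:4]))
E
```

```text
[[1067.  970.  968.  968.  972.  972.  963.  962.  965.  961.  965.]
 [ 967.  966.  967.  966.  969.  967.  961.  962.  964.  964.  965.]
 [ 966.  966.  959.  960.  965.  964.  961.  960.  983.  962.  965.]
 [ 964.  964.  957.  876.  967.  965.  965.  995.  996.  964.  964.]
 [ 963.  962.  876.  874.  961.  961.  963.  958.  996.  960.  958.]
 [ 962.  960.  955.  874.  958.  961.  960.  956.  957.  961.  956.]
 [ 956.  962.  957.  955.  953.  957.  959.  957.  955.  960.  960.]
 [ 959.  956.  959.  953.  953.  958.  959.  960.  962.  961.  962.]
 [ 959.  960.  957.  951.  953.  958.  961.  960.  960.  957.  960.]
 [ 956.  955.  957.  960.  957.  957.  957.  955. 1054. 1055. 1059.]]
```

View pics/c1.png

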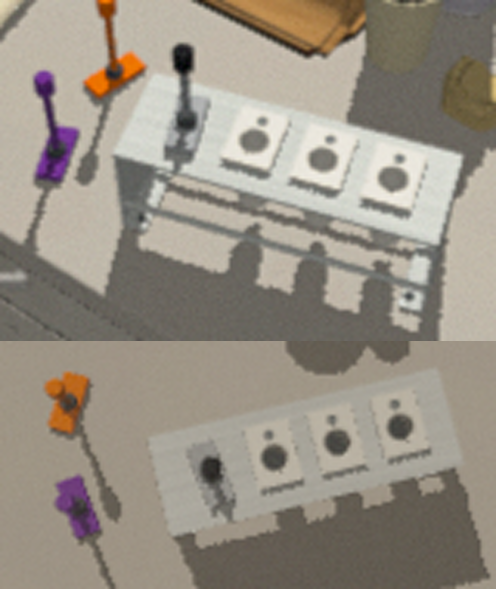

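The crop confirms it: black knob and steel bar in the rack's left hole (crop (182,58), (211,468)), with cartridge 1 beside it, bore at crop (274,457). The second barrel points away from the robot.

```bash
cat > h.py <<'E'
import numpy as np,cv2
from rig import manip
from scipy.spatial.transform import Rotation as Ro
def ray(m,u,v):
    c=-m["R"].T@m["t"]; d=m["R"].T@np.linalg.inv(m["intrinsics"])@np.array([u,v,1.]); return c,d/np.linalg.norm(d)
def onz(m,u,v,z):
    c,d=ray(m,u,v); return c+d*(z-c[2])/d[2]
def proj(m,X):
    q=m["intrinsics"]@(m["R"]@np.asarray(X,float)+m["t"]); return q[:2]/q[2]
def two(ms):
    A=np.zeros((3,3));b=np.zeros(3)
    for m,u,v in ms:
        c,d=ray(m,u,v);P=np.eye(3)-np.outer(d,d);A+=P;b+=P@c
    return np.linalg.solve(A,b)
def rows(target,rpy_or_R,s=None):
    "shift (units) & turn (units) from present measured pose to target pose"
    s=s or manip.read_state(); R=Ro.from_euler('xyz',s["eef_rot"]); T=rpy_or_R
    return np.round(R.inv().apply(np.asarray(target)-s["ee_pos"])/250,4), np.round((R.inv()*T).as_rotvec()/(np.pi/4),4)
def down(yaw): return Ro.from_euler('xyz',[np.pi,0,yaw])
E
python3 - <<'E'
from h import *
T=manip.camera_model("top");S=manip.camera_model("scene")
B=[onz(T,250+u/3.1,190+(v-341)/3.1,103) for u,v in((274,457),(338,441),(400,427))]
print(np.round(B,1)); d=B[0]-B[2];print("yaw",np.arctan2(-d[0],d[1]), np.linalg.norm(d))
B=[two([(T,250+u/3.1,190+(v-341)/3.1),(S,230+a/3.1,190+b/3.1)]) for u,v,a,b in((274,457,254,140),(338,441,323,160),(400,427,393,179),(211,467,182,56))]
print(np.round(B,1))
W=manip.camera_model("wrist");print(W["intrinsics"])
R=Ro.from_euler('xyz',manip.read_state()["eef_rot"]).as_matrix();s=manip.read_state()
C=-W["R"].T@W["t"];print("cam in tool",R.T@(C-s["ee_pos"]),"\n",W["R"]@R)
E
```

```text
[[486.7  31.  103. ]
 [501.2 -21.7 103. ]
 [514.  -73.  103. ]]
yaw 0.2564607595685536 107.57210743453064
[[487.8  29.9  99.6]
 [502.2 -22.9  98.1]
 [515.3 -74.8  99. ]
 [472.9  82.  177.1]]
[[332.12333242   0.         322.36624802]
 [  0.         332.12333242 201.06691699]
 [  0.           0.           1.        ]]
cam in tool [  80.62457992   -1.13879781 -130.90470846] 
 [[ 7.18414917e-04  9.99999454e-01 -7.59366533e-04]
 [-9.49088575e-01  4.42632326e-04 -3.15009018e-01]
 [-3.15008509e-01  9.47013278e-04  9.49088374e-01]]
```

```bash
python3 - <<'E'
from h import *
print(rows([448,48,245],down(.256)))
E
```

```text
(array([ 1.54  ,  1.2616, -0.0118]), array([ 2.00e-03,  7.00e-04, -8.86e-01]))
```

```bash
python3 -m crank '[[[0.15,0.13,0],[0,0,-0.15]],[[0.31,0.26,0],[0,0,-0.3]],[[0.47,0.39,0],[0,0,-0.45]],[[0.62,0.51,0],[0,0,-0.6]],[[0.77,0.63,0],[0,0,-0.75]]]' 0; python3 - <<'E'
from h import *
print(rows([448,48,245],down(.256)))
E
```

```text
time_s: 0.6
ee_pos: [341.4, 271.1, 242.1]
eef_rot: [3.141, 0.0, 0.155]
ft_force: [1.1, 1.2, 1.5]
opening: 85.6
grip_force: 0.0
(array([ 0.2836,  0.9475, -0.0115]), array([ 0.0002,  0.0004, -0.129 ]))
```

```bash
python3 -m crank '[[[0.06,0.19,0],[0,0,-0.05]],[[0.12,0.38,0],[0,0,-0.1]],[[0.18,0.57,0],[0,0,-0.12]],[[0.235,0.76,0],[0,0,-0.12]],[[0.28,0.94,0],[0,0,-0.129]]]' ; python3 - <<'E'
from h import *
import json
s=manip.read_state();print(s["ee_pos"],s["eef_rot"],s["qd"])
import time
manip.snapshot("top");W=manip.camera_model("wrist");p,d=manip.snapshot("wrist")
cv2.imwrite("pics/w1.png",p[:,:,::-1]);np.save("pics/w1.npy",d);np.savez("pics/w1m.npz",**W)
print(manip.read_state()["ee_pos"],rows([448,48,245],down(.256)))
E
```

```text
time_s: 1.1
ee_pos: [445.7, 49.1, 242.1]
eef_rot: [-3.142, 0.0, 0.251]
ft_force: [1.1, 1.1, 0.9]
opening: 85.2
grip_force: 0.0
[445.70145798  49.07956042 242.0789377 ] [-3.14152149e+00  3.26721191e-04  2.50536197e-01] [-1.1010622   0.22711462  0.23451682 -0.00146411 -0.01157136  1.16962335]
[446.22868322  46.73759674 241.73314896] (array([ 0.0081, -0.0032, -0.0131]), array([ 0.0015,  0.002 , -0.0151]))
```

View pics/w1.png

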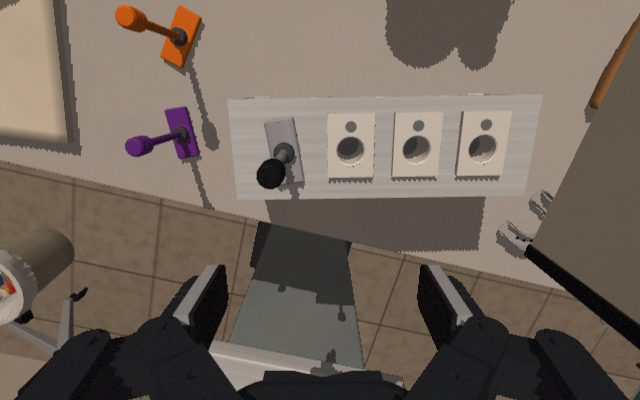

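The picture shows the black knob at (270,174), the bar at (284,150), bores at (351,151), (416,150) and (482,148), and the look-alikes well away at left. Now I measure precisely with the arm still.

```bash
python3 - <<'E'
from h import *
s=manip.read_state();W=manip.camera_model("wrist");p,d=manip.snapshot("wrist")
print(s["ee_pos"],s["qd"].__repr__()[:80])
cv2.imwrite("pics/w2.png",p[:,:,::-1]);np.save("pics/w2.npy",d)
g=cv2.cvtColor(p,cv2.COLOR_RGB2GRAY); hsv=cv2.cvtColor(p,cv2.COLOR_RGB2HSV)
print(g[150,320:385:3],g[100,240:340:20], hsv[150,335:380:8].tolist())
# knob
k=(g<50).astype(np.uint8); n,l,st,ce=cv2.connectedComponentsWithStats(k)
for i in range(1,n):
    if 200<ce[i][0]<340 and 120<ce[i][1]<190 and st[i][4]>30:
        print("dark",st[i],ce[i],onz(W,*ce[i],177))
# flange depth
for (u,v) in((351,151),(416,150),(482,148)):
    q=d[v-18:v+19,u-20:u+21];print(np.round(q[::4,::4]).astype(int)) if u==351 else 0
E
```

```text
[446.22868322  46.73759674 241.73314896] array([ 0.09383486, -0.01541883, -0.01229314, -0.02845552,  0.00535864,
       -
[159 162 161 158 180 180 178  64  52  53  52  51  52  57  73  79 160 177
 180 162 158 155] [165 162 162 161 160] [[15, 41, 192], [15, 20, 52], [20, 14, 53], [15, 26, 59], [16, 40, 122], [17, 40, 191]]
dark [262 148  36  41 726] [277.36225895 171.69146006] [473.36435685  82.29431674 177.        ]
[[266 267 266 267 266 267 267 266 266 266 266]
 [268 268 266 267 268 267 269 267 267 267 267]
 [267 269 268 270 304 305 303 305 288 269 267]
 [270 270 269 307 306 306 306 307 299 269 270]
 [270 272 270 306 308 307 307 307 297 274 271]
 [273 273 272 312 308 308 309 305 290 273 271]
 [273 273 273 283 299 302 301 292 281 273 274]
 [274 274 274 275 281 286 285 279 275 274 274]
 [274 276 274 274 274 275 274 274 275 274 277]
 [276 275 276 276 276 275 276 275 276 275 275]]
```

```bash
python3 - <<'E'
from h import *
s=manip.read_state();W=manip.camera_model("wrist");p,d=manip.snapshot("wrist")
print(s["ee_pos"],s["eef_rot"],np.abs(s["qd"]).max())
g=cv2.cvtColor(p,cv2.COLOR_RGB2GRAY)
k=((g<60)&(d<215)&(d>0)).astype(np.uint8);k[:, :230]=0;k[:,330:]=0;k[230:]=0
n,l,st,ce=cv2.connectedComponentsWithStats(k);i=1+st[1:,4].argmax();print(st[i],ce[i])
c=cv2.findContours((l==i).astype(np.uint8),0,1)[0][0];e=cv2.minEnclosingCircle(c);print(e)
K=onz(W,*ce[i],177);print("knob",K,"depth med",np.median(d[l==i]))
C=-W["R"].T@W["t"]
def pt(u,v):
    q=W["R"].T@(np.linalg.inv(W["intrinsics"])@[u,v,1]*d[v,u]-W["t"]);return q
ys,xs=np.nonzero(l==i);P=np.array([pt(u,v) for u,v in zip(xs,ys)]);print("knob z hi",np.percentile(P[:,2],[5,50,80,95]))
tp=P[P[:,2]>np.percentile(P[:,2],90)-4];print("top disc",tp.mean(0),(tp.max(0)+tp.min(0))/2)
# world z map
vv,uu=np.mgrid[:400,:640];Kinv=np.linalg.inv(W["intrinsics"])
X=((Kinv@np.stack([uu.ravel(),vv.ravel(),np.ones(uu.size)]))*d.ravel()-W["t"][:,None]);X=(W["R"].T@X).T.reshape(400,640,3)
B=[]
for u,v in((351,151),(416,150),(482,148)):
    m=np.zeros(g.shape,np.uint8);m[v-21:v+22,u-21:u+22]=(X[v-21:v+22,u-21:u+22,2]<98)|(g[v-21:v+22,u-21:u+22]<135)
    n,l,st,ce=cv2.connectedComponentsWithStats(m);i=l[v,u]
    c=cv2.findContours((l==i).astype(np.uint8),0,1)[0][0];e=cv2.fitEllipse(c)
    fl=X[v-25:v-15,u-15:u-9,2];pis=X[v-6:v+2,u-6:u+3,2]
    b=onz(W,*e[0],np.median(fl));B.append(b);print(e,"flange z",np.median(fl),"bore",b,"piston z",np.median(pis))
B=np.array(B);dd=B[0]-B[2];print("yaw",np.arctan2(-dd[0],dd[1]),np.linalg.norm(dd))
y=dd/np.linalg.norm(dd);y[2]=0;print("park est",B.mean(0)+y*108,"slot fit",B.mean(0)+y*54)
print("plate z",np.median(X[115:185,240:255,2]))
m=((X[...,2]>98.5+0)&(X[...,2]<112)).astype(np.uint8)
bar=X[115:135,268:300];print(np.round(X[120:135:5,255:310:4,2]))
E
```

```text
[445.67150353  48.73958543 241.69066258] [3.14137197e+00 1.42522136e-03 2.45210795e-01] 0.07020720795599088
[265 158  29  31 668] [279.35329341 173.22754491]
((279.5, 173.0), 15.435449600219727)
knob [472.12683458  83.02566493 177.        ] depth med 192.31049
knob z hi [173.42773683 185.62312766 186.42998894 187.03042778]
top disc [472.98551463  82.83286425 185.81146324] [472.56347003  82.88561373 185.7458012 ]
((356.37884521484375, 149.27853393554688), (25.737451553344727, 27.1407413482666), 52.340003967285156) flange z 102.8088221346008 bore [487.07927273  31.47602904 102.80882213] piston z 66.30720203607765
((422.5340270996094, 148.1450653076172), (24.56072998046875, 28.37566375732422), 49.75837326049805) flange z 102.50082354188945 bore [501.0321718  -20.52679869 102.50082354] piston z 67.74434808914756
((488.8034362792969, 146.98886108398438), (23.262357711791992, 29.660507202148438), 47.27127456665039) flange z 102.24316989785783 bore [515.02811336 -72.59122059 102.2431699 ] piston z 74.70533652530615
yaw 0.2623740324407101 107.7564387862639
park est [473.03450608  83.75514211 102.51760519] slot fit [487.04051269  31.60390602 102.51760519]
plate z 97.50213104876212
[[ 97.  98.  97.  96.  98. 102. 103. 104. 105. 105. 105. 105.  97.  98.]
 [ 97.  97.  97.  97. 104. 106. 104. 104. 105. 105. 105. 104.  97.  98.]
 [ 98.  98.  98.  98.  98. 106. 106. 105. 106. 105. 105. 104.  97.  99.]]
```

```bash
python3 - <<'E'
from h import *
s=manip.read_state();print(s["ee_pos"],s["eef_rot"],s["ft_force"]);print(rows([472.7,82.8,235],down(.262),s))
E
```

```text
[445.35580952  50.14257769 241.7718046 ] [-3.14144030e+00  1.13185991e-03  2.47415764e-01] [ 0.40126914  0.22062638 -0.11735095]
(array([ 0.1381, -0.0999,  0.0269]), array([-0.0002,  0.0014, -0.0186]))
```

```bash
python3 -m crank '[[[0.05,-0.035,0.01],[0,0,-0.019]],[[0.1,-0.07,0.02],[0,0,-0.019]],[[0.138,-0.1,0.025],[0,0,-0.019]],[[0.138,-0.1,0.025],[0,0,-0.019]],[[0.138,-0.1,0.025],[0,0,-0.019]]]' ; python3 - <<'E'
from h import *
for i in range(3):
    W=manip.camera_model("wrist");s=manip.read_state();p,d=manip.snapshot("wrist");print(s["ee_pos"],s["eef_rot"])
print(rows([472.7,82.8,169],down(.262)))
g=cv2.cvtColor(p,cv2.COLOR_RGB2GRAY)
k=((g<60)&(d<215)&(d>0)).astype(np.uint8);k[:, :250]=0;k[:,400:]=0;k[300:]=0
n,l,st,ce=cv2.connectedComponentsWithStats(k);i=1+st[1:,4].argmax();print(st[i],ce[i],"knob",onz(W,*ce[i],177))
E
```

```text
time_s: 1.8
ee_pos: [472.7, 85.0, 235.7]
eef_rot: [3.141, 0.001, 0.267]
ft_force: [0.3, -0.1, 0.4]
opening: 85.2
grip_force: 0.0
[472.66992764  84.97811626 235.66542332] [3.14137493e+00 9.13807157e-04 2.67206595e-01]
[472.53689781  84.57910409 235.86834405] [3.14144106e+00 5.53917586e-04 2.66658191e-01]
[472.53000496  84.29287682 236.04253199] [3.14147904e+00 1.33049306e-04 2.66217503e-01]
(array([-0.0006,  0.0051,  0.2687]), array([ 0.    , -0.0002,  0.0049]))
[313 214  26  33 701] [325.52211127 230.24964337] knob [472.0101816   82.99353435 177.        ]
```

```bash
python3 -m crank '[[[0,0.003,0.07],[0,0,0]],[[0,0.003,0.14],[0,0,0]],[[0,0.003,0.21],[0,0,0]],[[0,0.003,0.268],[0,0,0]],[[0,0.003,0.268],[0,0,0]]]' ; python3 -m crank '[[[0,0,0],[0,0,0]],[[0,0,0],[0,0,0]],[[0,0,0],[0,0,0]],[[0,0,0],[0,0,0]],[[0,0,0],[0,0,0]]]' 1 40; python3 -m crank '[[[0,0,0],[0,0,0]],[[0,0,0],[0,0,0]],[[0,0,0],[0,0,0]],[[0,0,0],[0,0,0]],[[0,0,0],[0,0,0]]]'
```

```text
time_s: 2.45
ee_pos: [471.5, 82.6, 167.4]
eef_rot: [3.141, 0.004, 0.265]
ft_force: [-1.2, -0.5, 0.1]
opening: 85.7
grip_force: 0.0
time_s: 2.95
ee_pos: [473.0, 83.3, 169.4]
eef_rot: [3.142, -0.001, 0.266]
ft_force: [1.4, -0.9, 0.5]
opening: 14.6
grip_force: 39.0
time_s: 3.45
ee_pos: [473.1, 83.2, 169.3]
eef_rot: [3.141, -0.001, 0.266]
ft_force: [0.7, -0.7, 2.6]
opening: 14.5
grip_force: 39.0
```

```bash
python3 -m crank '[[[0,0,-0.03],[0,0,0]],[[0,0,-0.07],[0,0,0]],[[0,0,-0.11],[0,0,0]],[[0,0,-0.15],[0,0,0]],[[0,0,-0.17],[0,0,0]]]' ; python3 -m crank '[[[0,0.03,0],[0,0,0]],[[0,0.08,0],[0,0,0]],[[0,0.13,0],[0,0,0]],[[0,0.18,0],[0,0,0]],[[0,0.207,0],[0,0,0]]]' ;python3 -m crank '[[[0,0,0],[0,0,0]],[[0,0,0],[0,0,0]],[[0,0,0],[0,0,0]],[[0,0,0],[0,0,0]],[[0,0,0],[0,0,0]]]'
python3 - <<'E'
from h import *
W=manip.camera_model("wrist");s=manip.read_state();p,d=manip.snapshot("wrist");print(s["ee_pos"],s["eef_rot"],s["ft_force"])
cv2.imwrite("pics/w3.png",p[:,:,::-1]);np.save("pics/w3.npy",d);np.savez("pics/w3m.npz",**W)
print(rows([487.0,31.5,s["ee_pos"][2]],down(.262),s))
E
```

```text
time_s: 3.95
ee_pos: [473.4, 83.5, 213.1]
eef_rot: [-3.141, -0.002, 0.266]
ft_force: [0.3, 0.1, -1.5]
opening: 14.2
grip_force: 39.0
time_s: 4.45
ee_pos: [486.6, 31.7, 211.2]
eef_rot: [3.141, 0.001, 0.264]
ft_force: [-0.6, -0.4, -2.4]
opening: 14.8
grip_force: 39.0
time_s: 4.95
ee_pos: [486.4, 33.6, 211.6]
eef_rot: [-3.142, -0.0, 0.266]
ft_force: [0.3, -0.6, -1.5]
opening: 14.8
grip_force: 39.0
[486.37404642  33.63624794 211.57429385] [-3.14154637e+00 -6.89214472e-05  2.66086098e-01] [ 0.2786244  -0.61745554 -1.47005497]
(array([ 0.0002,  0.0089, -0.    ]), array([-0.0001, -0.0001,  0.0052]))
```

View pics/w3.png

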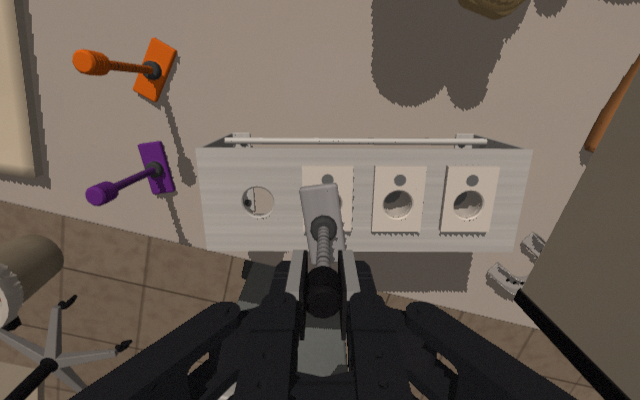

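The gauge is held upright; bar at (320,215), hub at (322,228). The empty park hole is at (258,202), the flange is partly under the bar, and the other bores are at (398,205) and (468,204). Now I measure the bar against the bores.

```bash
python3 - <<'E'
from h import *
W=dict(np.load("pics/w3m.npz"));d=np.load("pics/w3.npy");p=cv2.imread("pics/w3.png");g=cv2.cvtColor(p,cv2.COLOR_BGR2GRAY)
vv,uu=np.mgrid[:400,:640];Kinv=np.linalg.inv(W["intrinsics"])
X=((Kinv@np.stack([uu.ravel(),vv.ravel(),np.ones(uu.size)]))*d.ravel()-W["t"][:,None]);X=(W["R"].T@X).T.reshape(400,640,3)
Z=X[...,2]
print("bar z",np.median(Z[195:210,312:332]))
B=[]
for u,v,zz,t in((258,202,98,95),(398,205,103,99),(468,205,103,99)):
    sl=np.s_[v-22:v+23,u-22:u+23]
    m=np.zeros(g.shape,np.uint8);m[sl]=((Z[sl]<t))
    if zz==103:m[sl]|=g[sl]<125
    n,l,st,ce=cv2.connectedComponentsWithStats(m);i=l[v,u];c=cv2.findContours((l==i).astype(np.uint8),0,1)[0][0]
    e=cv2.fitEllipse(c);b=onz(W,*e[0],zz);B.append(b);print(np.round(e[0],1),np.round(e[1],1),np.round(b,1))
B=np.array(B);y=B[0]-B[2];L=np.linalg.norm(y[:2]);print("yaw",np.arctan2(-y[0],y[1]),L);print("slot:",B[0]*2/3+B[1]*0+B[2]/3)
zb=np.median(Z[195:210,312:332])
m=(np.abs(Z-zb)<4)&(uu>290)&(uu<350)&(vv>175)&(vv<255)
m=cv2.morphologyEx(m.astype(np.uint8),cv2.MORPH_OPEN,np.ones((3,3)))
c=max(cv2.findContours(m,0,1)[0],key=cv2.contourArea)
q=np.array([onz(W,*k[0],zb) for k in c]);yw=.262
ax=np.array([np.cos(yw),np.sin(yw)]);ay=np.array([-ax[1],ax[0]]);f=q[:,:2]-[487,32]
a=f@ax;b=f@ay
for lo in range(-20,32,4):
    k=(a>=lo)&(a<lo+4);print(lo,np.round([b[k].min(),b[k].max()],1) if k.any() else "") 
print("far edge a max",np.sort(a)[-8:].round(1))
E
```

```text
bar z 146.96999687662645
[257.9 201.4] [26.9 29.8] [472.9  82.7  98. ]
[397.1 203.1] [25.2 28.9] [501.4 -20.4 103. ]
[467.7 203.5] [24.3 30.2] [515.2 -72.3 103. ]
yaw 0.26695158756662435 160.6889765243518
slot: [486.98846771  31.02549516  99.66666667]
-20 [-11.6  11.3]
-16 [-11.5  11.9]
-12 [-11.4  12.5]
-8 [-10.7  13.1]
-4 [-10.   13.7]
0 [-9.9 14.3]
4 [-9.1 14.8]
8 [-8.4 15.4]
12 [-7.7 16. ]
16 [-7.6 16.5]
20 [-6.9 16.5]
24 [-6.2 16.4]
28 
far edge a max [27.2 27.2 27.3 27.3 27.3 27.3 27.3 27.3]
```

```bash
python3 -m crank '[[[0.0037,0.01,0],[0,0,0.06]],[[0.0037,0.01,0],[0,0,0.12]],[[0.0037,0.01,0],[0,0,0.185]],[[0.0037,0.01,0.01],[0,0,0.185]],[[0.0037,0.01,0.02],[0,0,0.185]]]'; python3 -m crank '[[[0,0,0.01],[0,0,0]],[[0,0,0.02],[0,0,0]],[[0,0,0.03],[0,0,0]],[[0,0,0.04],[0,0,0]],[[0,0,0.04],[0,0,0]]]'
python3 - <<'E'
from h import *
s=manip.read_state();print(s["ee_pos"],s["eef_rot"],s["ft_force"])
W=manip.camera_model("wrist");p,d=manip.snapshot("wrist")
cv2.imwrite("pics/w4.png",p[:,:,::-1])
vv,uu=np.mgrid[:400,:640];Kinv=np.linalg.inv(W["intrinsics"])
X=((Kinv@np.stack([uu.ravel(),vv.ravel(),np.ones(uu.size)]))*d.ravel()-W["t"][:,None]);X=(W["R"].T@X).T.reshape(400,640,3);Z=X[...,2]
zb=np.median(Z[195:205,312:332]);print("bar z",zb)
m=(np.abs(Z-zb)<4)&(uu>280)&(uu<360)&(vv>160)&(vv<255)
m=cv2.morphologyEx(m.astype(np.uint8),cv2.MORPH_OPEN,np.ones((3,3)))
c=max(cv2.findContours(m,0,1)[0],key=cv2.contourArea)
q=np.array([onz(W,*k[0],zb) for k in c]);yw=.262
ax=np.array([np.cos(yw),np.sin(yw)]);ay=np.array([-ax[1],ax[0]]);f=q[:,:2]-[487.05,31.4];a=f@ax;b=f@ay
for lo in range(-8,28,5):
    k=(a>=lo)&(a<lo+5);print(lo,np.round([b[k].min(),b[k].max()],1) if k.any() else "") 
print(np.sort(a)[-6:].round(1))
E
```

```text
time_s: 5.5
ee_pos: [487.9, 31.3, 206.4]
eef_rot: [-3.142, -0.0, 0.122]
ft_force: [-0.2, -0.4, -1.9]
opening: 14.5
grip_force: 39.0
time_s: 6.0
ee_pos: [487.7, 31.1, 196.1]
eef_rot: [3.142, 0.001, 0.12]
ft_force: [-0.5, -0.5, -2.0]
opening: 14.3
grip_force: 39.0
[487.74269771  31.11869151 196.07517687] [3.14152009e+00 8.04703729e-04 1.20271206e-01] [-0.54341948 -0.48876285 -2.03057882]
bar z 131.38748912920943
-8 [-11.9  -6.5]
-3 [-11.9  11.8]
2 [-12.   11.7]
7 [-12.   11.6]
12 [-12.1  11.6]
17 [-12.1  11.6]
22 [-12.1  11.3]
27 [-7.4 10.5]
[27.3 27.3 27.3 27.4 27.4 27.5]
```

```bash
python3 -m crank '[[[0,0,0.008],[0,0,0]],[[0,0,0.016],[0,0,0]],[[0,0,0.024],[0,0,0]],[[0,0,0.032],[0,0,0]],[[0,0,0.04],[0,0,0]]]'; python3 -m crank '[[[0,0,0.006],[0,0,0]],[[0,0,0.012],[0,0,0]],[[0,0,0.018],[0,0,0]],[[0,0,0.024],[0,0,0]],[[0,0,0.024],[0,0,0]]]'
```

```text
time_s: 6.55
ee_pos: [488.0, 31.1, 186.4]
eef_rot: [3.142, 0.0, 0.12]
ft_force: [0.6, 0.0, -1.8]
opening: 14.8
grip_force: 39.0
time_s: 7.05
ee_pos: [487.8, 31.1, 180.3]
eef_rot: [3.142, 0.0, 0.12]
ft_force: [0.1, 0.0, -2.5]
opening: 14.4
grip_force: 39.0
```

```bash
python3 -m crank '[[[0,0,0.006],[0,0,0]],[[0,0,0.012],[0,0,0]],[[0,0,0.018],[0,0,0]],[[0,0,0.024],[0,0,0]],[[0,0,0.024],[0,0,0]]]'; python3 -m crank '[[[0,0,0.004],[0,0,0]],[[0,0,0.008],[0,0,0]],[[0,0,0.012],[0,0,0]],[[0,0,0.016],[0,0,0]],[[0,0,0.016],[0,0,0]]]'; python3 - <<'E'
from h import *
s=manip.read_state();print(s["moment"])
W=manip.camera_model("wrist");p,d=manip.snapshot("wrist")
cv2.imwrite("pics/w5.png",p[:,:,::-1]);np.save("pics/w5.npy",d);np.savez("pics/w5m.npz",**W)
E
```

```text
time_s: 7.55
ee_pos: [487.9, 31.1, 174.4]
eef_rot: [3.142, 0.0, 0.12]
ft_force: [0.7, 0.0, -1.7]
opening: 14.9
grip_force: 39.0
time_s: 8.05
ee_pos: [488.0, 31.1, 170.6]
eef_rot: [3.141, -0.0, 0.12]
ft_force: [-1.3, -0.8, 2.9]
opening: 14.4
grip_force: 39.4
[-0.21479444  0.338497    0.03760887]
```

View pics/w5.png

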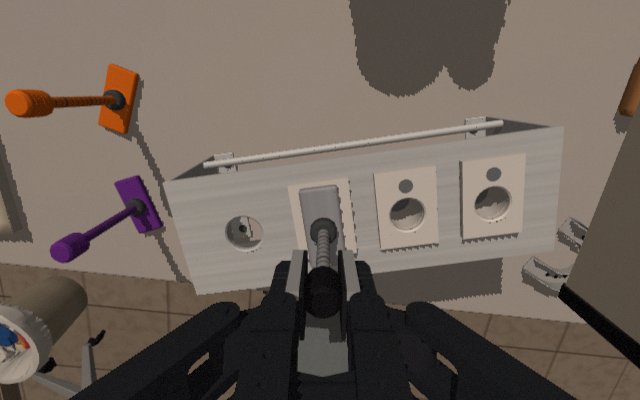

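Bar lies on the flange at (320,215), cartridge rim visible all round, and the force reads about 3 N of sliding friction. I slide down towards the piston.

```bash
python3 -m crank '[[[0,0,0.006],[0,0,0]],[[0,0,0.012],[0,0,0]],[[0,0,0.018],[0,0,0]],[[0,0,0.024],[0,0,0]],[[0,0,0.028],[0,0,0]]]'; python3 -m crank '[[[0,0,0.005],[0,0,0]],[[0,0,0.01],[0,0,0]],[[0,0,0.015],[0,0,0]],[[0,0,0.02],[0,0,0]],[[0,0,0.02],[0,0,0]]]'; python3 - <<'E'
from h import *
for i in range(4):
    s=manip.read_state();manip.snapshot("top");print(s["ee_pos"],s["ft_force"])
E
```

```text
time_s: 8.6
ee_pos: [488.0, 31.1, 163.3]
eef_rot: [3.141, 0.0, 0.12]
ft_force: [-1.3, -0.7, 3.0]
opening: 14.5
grip_force: 39.4
time_s: 9.1
ee_pos: [487.9, 31.2, 158.2]
eef_rot: [-3.142, 0.0, 0.12]
ft_force: [-0.2, -0.5, 1.3]
opening: 14.6
grip_force: 39.3
[487.88482353  31.15368258 158.24419621] [-0.17939304 -0.51721555  1.27766697]
[487.89890332  31.19285124 158.26858499] [ 0.15651328 -0.54428052  0.69609769]
[487.88526155  31.21241936 158.25271856] [-0.28968486 -0.52889542  1.09853985]
[487.86577359  31.22292647 158.2512413 ] [ 0.13598473 -0.38699993  0.82940157]
```

```bash
python3 -m crank '[[[0,0,0.002],[0,0,0]],[[0,0,0.004],[0,0,0]],[[0,0,0.006],[0,0,0]],[[0,0,0.008],[0,0,0]],[[0,0,0.01],[0,0,0]]]'; python3 -m crank '[[[0,0,0.001],[0,0,0]],[[0,0,0.002],[0,0,0]],[[0,0,0.003],[0,0,0]],[[0,0,0.004],[0,0,0]],[[0,0,0.005],[0,0,0]]]'
```

```text
time_s: 9.8
ee_pos: [488.0, 31.2, 156.1]
eef_rot: [3.142, -0.0, 0.12]
ft_force: [-1.6, -0.7, 3.0]
opening: 14.3
grip_force: 39.4
time_s: 10.3
ee_pos: [488.0, 31.1, 154.8]
eef_rot: [3.142, -0.0, 0.12]
ft_force: [-1.3, -1.9, 2.6]
opening: 14.6
grip_force: 39.4
```

```bash
python3 -m crank '[[[0,0,0.001],[0,0,0]],[[0,0,0.0015],[0,0,0]],[[0,0,0.002],[0,0,0]],[[0,0,0.0025],[0,0,0]],[[0,0,0.003],[0,0,0]]]'
```

```text
time_s: 10.8
ee_pos: [488.0, 31.2, 154.0]
eef_rot: [-3.142, -0.0, 0.12]
ft_force: [-1.8, -1.2, 1.7]
opening: 14.5
grip_force: 39.4
```

```bash
python3 -m crank '[[[0,0,0.0005],[0,0,0]],[[0,0,0.001],[0,0,0]],[[0,0,0.0015],[0,0,0]],[[0,0,0.002],[0,0,0]],[[0,0,0.0025],[0,0,0]]]'
```

```text
time_s: 11.3
ee_pos: [488.1, 31.2, 153.6]
eef_rot: [3.142, -0.0, 0.12]
ft_force: [-2.4, -1.2, 5.1]
opening: 14.5
grip_force: 39.6
```

```bash
python3 -m crank '[[[0,0,0.0005],[0,0,0]],[[0,0,0.001],[0,0,0]],[[0,0,0.0015],[0,0,0]],[[0,0,0.002],[0,0,0]],[[0,0,0.0025],[0,0,0]]]'
```

```text
time_s: 11.8
ee_pos: [488.4, 31.2, 153.5]
eef_rot: [3.141, -0.001, 0.12]
ft_force: [-2.5, -1.4, 7.9]
opening: 14.6
grip_force: 39.8
```

```bash
python3 -m crank '[[[0,0,0.0005],[0,0,0]],[[0,0,0.001],[0,0,0]],[[0,0,0.0015],[0,0,0]],[[0,0,0.002],[0,0,0]],[[0,0,0.0025],[0,0,0]]]'
```

```text
time_s: 12.3
ee_pos: [488.9, 31.2, 153.5]
eef_rot: [3.141, -0.003, 0.121]
ft_force: [-2.6, -0.7, 10.6]
opening: 14.5
grip_force: 40.1
```

Contact is confirmed: the TCP stopped at 153.5 while force rose to about 10.6 N in total, including the ~3 N of rod friction, so it stayed below 13 N. Now I lift off.

```bash
python3 -m crank '[[[0,0,-0.003],[0,0,0]],[[0,0,-0.006],[0,0,0]],[[0,0,-0.009],[0,0,0]],[[0,0,-0.013],[0,0,0]],[[0,0,-0.018],[0,0,0]]]'; python3 -m crank '[[[0,0,-0.015],[0,0,0]],[[0,0,-0.03],[0,0,0]],[[0,0,-0.045],[0,0,0]],[[0,0,-0.06],[0,0,0]],[[0,0,-0.075],[0,0,0]]]';  python3 -m crank '[[[0,0,-0.03],[0,0,0]],[[0,0,-0.06],[0,0,0]],[[0,0,-0.09],[0,0,0]],[[0,0,-0.12],[0,0,0]],[[0,0,-0.14],[0,0,0]]]'; python3 - <<'E'
from h import *
manip.snapshot("top")
s=manip.read_state();print(s["ee_pos"],s["eef_rot"],s["ft_force"])
W=manip.camera_model("wrist");p,d=manip.snapshot("wrist")
cv2.imwrite("pics/w6.png",p[:,:,::-1]);np.save("pics/w6.npy",d);np.savez("pics/w6m.npz",**W)
print(rows([472.95,83.1,s["ee_pos"][2]],down(.262),s))
E
```

```text
time_s: 12.8
ee_pos: [487.7, 31.3, 156.1]
eef_rot: [-3.141, 0.001, 0.12]
ft_force: [0.3, -0.3, -1.6]
opening: 15.1
grip_force: 39.0
time_s: 13.3
ee_pos: [488.0, 31.2, 175.8]
eef_rot: [-3.142, -0.0, 0.12]
ft_force: [0.6, 0.1, -1.2]
opening: 14.7
grip_force: 39.0
time_s: 13.8
ee_pos: [488.3, 31.2, 211.4]
eef_rot: [-3.141, -0.001, 0.12]
ft_force: [-0.4, -0.2, -1.2]
opening: 14.4
grip_force: 39.1
[488.60375389  31.22161045 212.00932984] [-3.14156210e+00 -2.17108170e-03  1.20331659e-01] [ 0.08249014 -0.42395497 -0.20850189]
(array([-3.730e-02, -2.135e-01, -1.000e-04]), array([ 0.0002, -0.0028, -0.1804]))
```

View pics/w6.png

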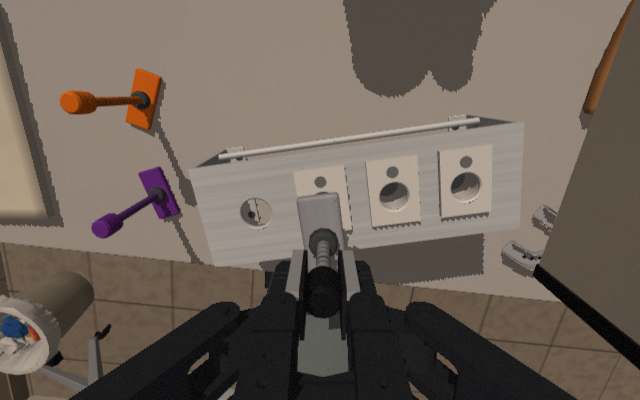

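Gauge lifted clear with bar at (320,215); park hole open at (256,212). I compute the shift from bar centre to park.

```bash
python3 - <<'E'
from h import *
W=dict(np.load("pics/w6m.npz"));d=np.load("pics/w6.npy");s=manip.read_state();print(s["ee_pos"],s["eef_rot"])
vv,uu=np.mgrid[:400,:640];Kinv=np.linalg.inv(W["intrinsics"])
X=((Kinv@np.stack([uu.ravel(),vv.ravel(),np.ones(uu.size)]))*d.ravel()-W["t"][:,None]);X=(W["R"].T@X).T.reshape(400,640,3);Z=X[...,2]
zb=np.median(Z[200:215,312:332]);print("bar z",zb)
m=np.zeros(d.shape,np.uint8);m[190:235,233:280]=Z[190:235,233:280]<95
n,l,st,ce=cv2.connectedComponentsWithStats(m);i=1+st[1:,4].argmax();c=cv2.findContours((l==i).astype(np.uint8),0,1)[0][0]
e=cv2.fitEllipse(c);P=onz(W,*e[0],98);print(e,"park",P)
m=(np.abs(Z-zb)<4)&(uu>280)&(uu<360)&(vv>160)&(vv<255)
m=cv2.morphologyEx(m.astype(np.uint8),cv2.MORPH_OPEN,np.ones((3,3)))
c=max(cv2.findContours(m,0,1)[0],key=cv2.contourArea)
q=np.array([onz(W,*k[0],zb) for k in c]);yw=.262
ax=np.array([np.cos(yw),np.sin(yw)]);ay=np.array([-ax[1],ax[0]]);f=q[:,:2]-[487.05,31.4];a=f@ax;b=f@ay
k=(a>5)&(a<22);bm=(b[k].min()+b[k].max())/2;am=np.percentile(a,97)-26.8
bc=np.array([487.05,31.4])+am*ax+bm*ay;print("bar rel slot a,b",am,bm,b[k].min(),b[k].max(),"bar",bc)
R=Ro.from_euler('xyz',s["eef_rot"])
for pk in(P[:2],np.array([473.0,83.4])):
    print("shift units",R.inv().apply(np.r_[pk-bc,0])/250)
E
```

```text
[488.43464002  31.28012835 211.34506015] [-3.14132374e+00 -1.68428131e-03  1.20262912e-01]
bar z 168.21037484491478
((256.3043212890625, 212.49851989746094), (26.25421142578125, 29.457080841064453), 113.04242706298828) park [472.91988033  82.55051407  98.        ]
bar rel slot a,b 1.740761126216917 -0.18292638717241605 -12.044849086945836 11.678996312601004 bar [488.77873599  31.67419562]
shift units [-3.85619981e-02 -2.09645943e-01 -8.57197205e-06]
shift units [-3.78361729e-02 -2.12980895e-01 -6.45265219e-06]
```

```bash
python3 -m crank '[[[-0.006,-0.03,0],[0,0,0]],[[-0.015,-0.08,0],[0,0,0]],[[-0.024,-0.13,0],[0,0,0]],[[-0.033,-0.18,0],[0,0,0]],[[-0.038,-0.211,0],[0,0,0]]]';python3 -m crank '[[[0,0,0],[0,0,0]],[[0,0,0],[0,0,0]],[[0,0,0],[0,0,0]],[[0,0,0.02],[0,0,0]],[[0,0,0.03],[0,0,0]]]'; python3 -m crank '[[[0,0,0.01],[0,0,0]],[[0,0,0.02],[0,0,0]],[[0,0,0.02],[0,0,0]],[[0,0,0.02],[0,0,0]],[[0,0,0.02],[0,0,0]]]'
cat > bar.py <<'E'
from h import *
W=manip.camera_model("wrist");s=manip.read_state();p,d=manip.snapshot("wrist");print(s["ee_pos"],s["eef_rot"],s["ft_force"])
vv,uu=np.mgrid[:400,:640];Kinv=np.linalg.inv(W["intrinsics"])
X=((Kinv@np.stack([uu.ravel(),vv.ravel(),np.ones(uu.size)]))*d.ravel()-W["t"][:,None]);X=(W["R"].T@X).T.reshape(400,640,3);Z=X[...,2]
zb=np.median(Z[200:215,312:332]);print("bar z",zb)
m=(np.abs(Z-zb)<4)&(uu>280)&(uu<360)&(vv>160)&(vv<255)
m=cv2.morphologyEx(m.astype(np.uint8),cv2.MORPH_OPEN,np.ones((3,3)))
c=max(cv2.findContours(m,0,1)[0],key=cv2.contourArea)
q=np.array([onz(W,*k[0],zb) for k in c]);yw=.262
ax=np.array([np.cos(yw),np.sin(yw)]);ay=np.array([-ax[1],ax[0]]);f=q[:,:2]-[473.,83.];a=f@ax;b=f@ay
k=(a>5)&(a<22);print("bar rel park",np.percentile(a,97)-26.8,(b[k].min()+b[k].max())/2,b[k].min(),b[k].max())
E
python3 bar.py
```

```text
time_s: 14.4
ee_pos: [471.7, 83.9, 210.3]
eef_rot: [-3.141, 0.0, 0.121]
ft_force: [0.6, 0.9, -1.8]
opening: 14.7
grip_force: 39.1
time_s: 14.9
ee_pos: [472.0, 82.0, 202.2]
eef_rot: [3.141, 0.001, 0.12]
ft_force: [-0.2, -0.3, -2.3]
opening: 14.6
grip_force: 39.1
time_s: 15.4
ee_pos: [472.3, 82.4, 198.1]
eef_rot: [-3.142, -0.0, 0.12]
ft_force: [-0.8, -0.9, -0.9]
opening: 14.6
grip_force: 39.1
[472.32041043  82.42876266 198.06298367] [-3.14159200e+00 -2.98643176e-04  1.20270228e-01] [-0.81096766 -0.91040354 -0.87504216]
bar z 154.12307246177505
bar rel park -0.6931074231588177 0.040632018677279724 -11.812072926974079 11.893336964328638
```

```bash
python3 -m crank '[[[0.002,0,0.01],[0,0,0]],[[0.002,0,0.02],[0,0,0]],[[0.002,0,0.03],[0,0,0]],[[0.002,0,0.04],[0,0,0]],[[0.002,0,0.05],[0,0,0]]]';python3 -m crank '[[[0,0,0.02],[0,0,0]],[[0,0,0.04],[0,0,0]],[[0,0,0.06],[0,0,0]],[[0,0,0.08],[0,0,0]],[[0,0,0.09],[0,0,0]]]'; python3 -m crank '[[[0,0,0.01],[0,0,0]],[[0,0,0.02],[0,0,0]],[[0,0,0.03],[0,0,0]],[[0,0,0.036],[0,0,0]],[[0,0,0.036],[0,0,0]]]'
python3 bar.py
```

```text
time_s: 15.95
ee_pos: [472.7, 82.5, 185.1]
eef_rot: [3.142, 0.0, 0.12]
ft_force: [0.1, 0.3, -2.1]
opening: 14.5
grip_force: 39.1
time_s: 16.45
ee_pos: [472.4, 82.4, 162.2]
eef_rot: [3.141, 0.001, 0.12]
ft_force: [-0.3, -0.4, -1.6]
opening: 14.8
grip_force: 39.1
time_s: 16.95
ee_pos: [472.6, 82.4, 153.7]
eef_rot: [3.142, 0.0, 0.12]
ft_force: [-0.2, -0.1, -1.2]
opening: 14.5
grip_force: 39.1
[472.6141443   82.41655259 153.70385097] [3.14150359e+00 3.35422202e-04 1.20216367e-01] [-0.20016547 -0.11226679 -1.17751802]
bar z 109.88900305249138
bar rel park -0.43559058060776934 -0.047652664890683205 -11.892369683422263 11.797064353640897
```

```bash
python3 -m crank '[[[0,0,0.005],[0,0,0]],[[0,0,0.01],[0,0,0]],[[0,0,0.015],[0,0,0]],[[0,0,0.018],[0,0,0]],[[0,0,0.018],[0,0,0]]]'
python3 - <<'E'
from h import *
f=[]
for i in range(6):
    s=manip.read_state();manip.snapshot("top");f.append(np.r_[s["ee_pos"],s["ft_force"]])
print(np.mean(f,0))
E
```

```text
time_s: 17.5
ee_pos: [472.6, 82.4, 149.3]
eef_rot: [3.142, 0.0, 0.12]
ft_force: [0.0, -0.1, -1.2]
opening: 14.9
grip_force: 39.1
[ 4.72714891e+02  8.24429178e+01  1.49401731e+02  1.38162450e-01
  1.56953107e-01 -1.52735120e+00]
```

```bash
python3 -m crank '[[[0,0,0.001],[0,0,0]],[[0,0,0.002],[0,0,0]],[[0,0,0.0025],[0,0,0]],[[0,0,0.0025],[0,0,0]],[[0,0,0.0025],[0,0,0]]]'
python3 - <<'E'
from h import *
f=[]
for i in range(6):
    s=manip.read_state();manip.snapshot("top");f.append(np.r_[s["ee_pos"],s["ft_force"]])
print(np.mean(f,0))
E
```

```text
time_s: 18.3
ee_pos: [472.7, 82.5, 148.8]
eef_rot: [3.142, -0.0, 0.12]
ft_force: [-0.0, 0.5, -2.3]
opening: 14.7
grip_force: 39.1
[ 4.72719622e+02  8.24575425e+01  1.48787384e+02  2.35154979e-01
  2.53221366e-02 -1.76436558e+00]
```

```bash
python3 -m crank '[[[0,0,0.0005],[0,0,0]],[[0,0,0.001],[0,0,0]],[[0,0,0.0015],[0,0,0]],[[0,0,0.0015],[0,0,0]],[[0,0,0.0015],[0,0,0]]]'
python3 - <<'E'
from h import *
f=[]
for i in range(6):
    s=manip.read_state();manip.snapshot("top");f.append(np.r_[s["ee_pos"],s["ft_force"]])
print(np.mean(f,0))
E
```

```text
time_s: 19.1
ee_pos: [472.7, 82.5, 148.4]
eef_rot: [3.142, -0.0, 0.12]
ft_force: [-0.4, 0.8, -1.6]
opening: 14.6
grip_force: 39.1
[ 4.72714657e+02  8.24528752e+01  1.48409832e+02 -9.00162656e-02
 -2.75155548e-01 -1.81060900e+00]
```

```bash
python3 -m crank '[[[0,0,0.0005],[0,0,0]],[[0,0,0.001],[0,0,0]],[[0,0,0.0015],[0,0,0]],[[0,0,0.0015],[0,0,0]],[[0,0,0.0015],[0,0,0]]]'
python3 - <<'E'
from h import *
f=[]
for i in range(6):
    s=manip.read_state();manip.snapshot("top");f.append(np.r_[s["ee_pos"],s["ft_force"]])
print(np.mean(f,0))
E
```

```text
time_s: 19.9
ee_pos: [472.8, 82.4, 148.3]
eef_rot: [3.141, -0.0, 0.12]
ft_force: [-1.3, -0.5, 2.6]
opening: 14.5
grip_force: 39.4
[472.82131899  82.39946094 148.26230011  -1.26213683  -0.62053212
   2.36222627]
```

```bash
python3 -m crank '[[[0,0,-0.0005],[0,0,0]],[[0,0,-0.0005],[0,0,0]],[[0,0,-0.0005],[0,0,0]],[[0,0,-0.0005],[0,0,0]],[[0,0,-0.0005],[0,0,0]]]'; python3 -m crank '[[[0,0,0],[0,0,0]],[[0,0,0],[0,0,0]],[[0,0,0],[0,0,0]],[[0,0,0],[0,0,0]],[[0,0,0],[0,0,0]]]' 0.4; python3 -m crank '[[[0,0,0],[0,0,0]],[[0,0,0],[0,0,0]],[[0,0,0],[0,0,0]],[[0,0,0],[0,0,0]],[[0,0,0],[0,0,0]]]'
```

```text
time_s: 20.7
ee_pos: [472.8, 82.5, 148.2]
eef_rot: [3.142, -0.0, 0.12]
ft_force: [-0.9, -0.3, 0.7]
opening: 14.2
grip_force: 39.4
time_s: 21.2
ee_pos: [472.7, 82.5, 148.1]
eef_rot: [-3.142, 0.0, 0.12]
ft_force: [-0.2, 0.1, -0.8]
opening: 51.1
grip_force: 0.0
time_s: 21.7
ee_pos: [472.7, 82.5, 148.2]
eef_rot: [-3.142, -0.0, 0.12]
ft_force: [-0.5, 0.0, 0.2]
opening: 51.4
grip_force: 0.0
```

Released. Retreat straight up, then back toward the robot to look.

```bash
python3 -m crank '[[[0,0,-0.06],[0,0,0]],[[0,0,-0.14],[0,0,0]],[[0,0,-0.24],[0,0,0]],[[0,0,-0.34],[0,0,0]],[[0,0,-0.4],[0,0,0]]]'; python3 -m crank '[[[-0.05,0,0],[0,0,0]],[[-0.1,0.03,0],[0,0,0]],[[-0.14,0.08,0],[0,0,0]],[[-0.14,0.08,0],[0,0,0]],[[-0.14,0.08,0],[0,0,0]]]'
python3 - <<'E'
from h import *
for i in range(4): manip.snapshot("top")
W=manip.camera_model("wrist");p,d=manip.snapshot("wrist")
vv,uu=np.mgrid[:400,:640];Kinv=np.linalg.inv(W["intrinsics"])
X=((Kinv@np.stack([uu.ravel(),vv.ravel(),np.ones(uu.size)]))*d.ravel()-W["t"][:,None]);X=(W["R"].T@X).T.reshape(400,640,3);Z=X[...,2]
u,v=proj(W,[472.7,82.8,156]).astype(int);print(u,v)
k=(Z>150)&(np.hypot(uu-u,vv-v)<35);print("knob top z",np.percentile(Z[k],[50,90]),X[k].mean(0))
u,v=proj(W,[491,88,105]).astype(int);print("bar far z",Z[v-2:v+3,u-2:u+3].mean(), "plate",[Z[tuple(proj(W,[x,y,98]).astype(int)[::-1])] for x,y in((470,110),(480,60))])
u,v=proj(W,[487,31.4,66]).astype(int);print("piston z",np.median(Z[v-4:v+5,u-4:u+5]))
s,_=manip.snapshot("scene");s=cv2.resize(s[190:300,230:390],None,fx=3,fy=3,interpolation=cv2.INTER_CUBIC)
cv2.imwrite("pics/f.png",np.vstack([np.pad(s,((0,0),(0,160),(0,0))),p[60:300]])[:,:,::-1]) if s.shape[1]+160==640 else print(s.shape)
E
```

```text
time_s: 22.2
ee_pos: [473.3, 82.5, 250.3]
eef_rot: [-3.141, -0.003, 0.12]
ft_force: [0.9, 0.1, -0.8]
opening: 50.9
grip_force: 0.0
time_s: 22.7
ee_pos: [439.8, 57.6, 247.9]
eef_rot: [3.141, 0.0, 0.119]
ft_force: [0.6, 0.9, 0.5]
opening: 51.1
grip_force: 0.0
293 162
knob top z [164.44538717 165.63346474] [474.60468071  81.85685979 171.29707939]
bar far z 104.63010305764737 plate [np.float64(97.83520761570071), np.float64(96.91745137535294)]
piston z 66.48030618778307
```

View pics/f.png

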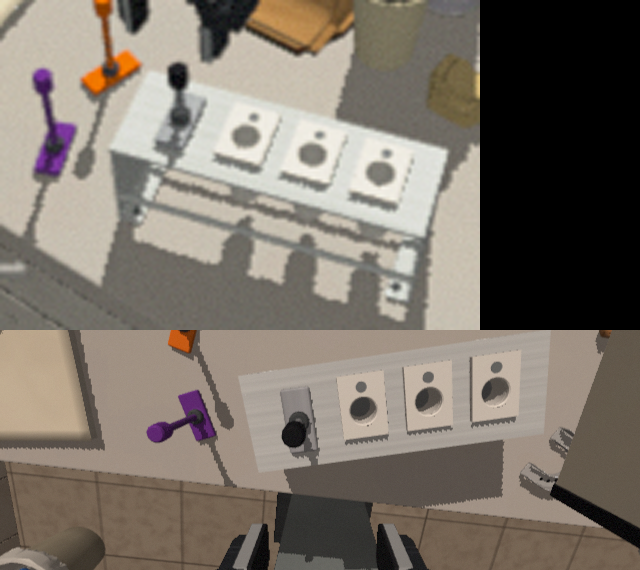

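The gauge hangs upright in its hole, bar flat (scene crop (178,110)), with the rod clearly further in. The piston is unmoved at 66.5 mm against 66.3 mm before. Handing in.

```bash
python3 -c "
from rig import manip
print(manip.sign_off())"
```

```text
the job is handed in; nothing more can be done
None
```

The cartridge next to the gauge was measured: its piston lies about 36 mm below the flange, and it did not move; the gauge is back upright in its own hole with the rod left at that reading, and the job was handed in at about 23 s.

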